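Take the drill cassette out of its lipped dock

ROBOT

A 6-joint arm with a two-finger parallel gripper is mounted at the origin on a cart in front of the work surface, level with it; the furniture and walls round the work are solid. World frame = base frame: x ahead of the robot, y to its left, z up, the work surface at z = 0. Lengths are in m, angles in degrees, forces in N, time in s.
With the tool pointing down it reaches from about 0.3 to 0.85 m from the base axis. Payload 4.2 kg.
Tool frame: the origin (TCP) lies at the very end of the fingers, on their centre line; the grasp point (between the pads) lies 19 mm behind it; z points along the fingers, y is the line along which they close (so a half turn about z gives the same grasp; the last joint's range is limited). The gripper opens to 91 mm and grips with 3 to 60 N. Pads are 32 mm wide; open, the fingers measure 118 mm over their backs; the gripper's body (76 mm by 178 mm) begins 60 mm behind the grasp point.
Start: joints at [71.849, 18.312, 89.639, -0, 72.044, -1.146], TCP at [0.168, 0.55, 0.214] pointing down, gripper open.
Joint ranges: [-177.97, 177.97], [-48.28, 115.42], [12.27, 149.76], [-77.06, 257.06], [2.81, 150.46], [-146.56, 146.56]. Speed limits (degrees/s): [147.25, 147.25, 180, 180, 180, 180].

INTERFACE

Orientations are given as a 3x3 rotation matrix whose columns are the frame's x, y, z axes.
In Python, from bench import env gives the robot as it stands.
- The arm moves only by the shell command python3 -m handwheel 'ROWS' [FORCE]. ROWS is JSON, a list of rows, each an object with "angular": the turn, a rotation vector about the tool's x, y, z each as a share of 180 degrees, from -1 to 1, a list of three; "offset": the shift along the tool's x, y, z each as a share of 0.15 m, from -1 to 1, a list of three; "jaw": the opening, from -1 (shut) to 1 (fully open). In form: [{"angular": [rx, ry, rz], "offset": [tx, ty, tz], "jaw": jaw}, ...]. A call has 1 to 5 rows; each row shifts and turns the commanded pose from where the row before left it, along the tool's axes as they then stand; what a row does not reach is not made up. A row lasts 1/8 s, in which the tool goes at most 62.5 mm and 10.7 degrees, less where a joint would pass 70% of its speed; a pose out of reach is approached as far as the arm can. A call with a number of a shift or a turn outside -1 to 1 is refused whole. A call with a gripper value outside its range is refused whole. The fingers move at their own pace and stop on an object; FORCE is the grip in N (left out, the last holds). Time passes only in rows, so rows that do not move let the fingers close. It gives the time, the measured TCP pose, the force, the opening and the grip force at its end, in the units of the state.
- env.observe(): the state, without advancing time (a new reading comes with each control period).
- env.camera(name): name is "scene" or "top" or "wrist"; returns the picture (420x560x3 uint8, red, green, blue); there is no depth.
- env.camera_model(name): a dict with "K" (3x3 intrinsics, pixels), "dist" ([k1, k2, p1, p2, k3] as OpenCV has them; the pictures are not rectified), "R" (3x3) and "t" (3): a world point X has camera coordinates R X + t; the wrist camera has in their place "mount" (4x4, takes a point from camera to tool coordinates, whose origin is the TCP and whose axes are the flange's). Camera axes: x right, y down, z forward; pixel columns grow to the right and rows downward; lengths in m; the calibration is good to about 2 mm. A picture is of the moment at which its call begins: read the wrist's pose just before it. camera_model takes no time and is no camera call.
- env.sign_off(): hands the job in; it is judged then, once.
Trained networks look in the newest picture that a camera, given by its name, has taken for a name from the list of things; names that differ only in an ending like _2 or _b are one class to them, and where a whole thing is asked for, a point or a joint stands for the part that bears it (a point fixed in the world has none). Each returns a list of dicts, best first, with "confidence" (0 to 1); they miss things now and then, are a little off and sometimes report something else, mostly with a low value. They report only what shows in the picture. A call takes as long as a camera call. They do not tell look-alikes from the thing itself.
- env.trace(camera, target): "region" (420x560 bool, what is visible of it) and "at" ([row, column] in pixels, amid what is visible of it).
The state is a dict: "clock": time; "q": joint angles; "dq": joint speeds; "joint_efforts": joint torques, N m; "eef_pos": TCP position; "ee_rot": TCP orientation; "contact_force": force on the tool from outside, world axes, zero at the start; "torque": the same for the moment, N m; "finger_gap": finger opening in m; "finger_force": force on a finger pad.
Only numpy, scipy, OpenCV 4.12 (cv2) and the standard library are available. Lean on these libraries where they do the work, as an engineer would, in place of code of your own. Each camera call takes 0.05 s, during which the arm holds its last target. There are 200 camera calls.

TASK

Take the red drill cassette out of its dock and set it down upright on the black rubber mat, centred and with its length along the mat's, then let go. The steel lip at the front of the dock hooks over the cassette's toe: slide the cassette back gently against the hidden sprung buffer until the toe is clear, keep it pressed there while you tip the toe up over the lip, then draw it out, without forcing it against the dock (never more than 18 N) and without disturbing the other things on the bench. Set it down while holding it, do not drop it.

Things in the scene. Friction and masses are not known exactly. Their poses are not given: they have to be found in the camera images.
- cassette: Loose red drill-bit cassette, black handle on top, 0.26 to 0.48 kg. Origin: centre of its underside; x to its tail (under the dock's hood at first), z up. Red body 80 (x) x 70 (y) x 22 (z) mm, bits fixed on it below z = 30. In front a steel toe, 30 wide, z 1 to 6, to x = -75. Behind, a neck 40 wide, z 8 to 16, with a round tail, radius 6, axis along y at x = 88, z = 12.
- handle (a point): Centre of the cassette's handle bar, 56 mm above its underside, straight over its origin: bar 14 (x) x 70 (y) x 26 (z) mm, free under it from z = 30 to 43 between two end posts. Pinch it across its 14 mm thickness (fingers closing along the cassette's x) so that it cannot turn in the grip.
- toe (a point): Tip of the cassette's toe (cassette x = -75, z = 3.5 mm). At the start it is hooked 3 to 31 mm deep under the dock's lip.
- tail (a point): Axis of the cassette's round tail (cassette x = 88, z = 12 mm). With the buffer kept pressed, tipping the toe up by 0.17 rad about this axis lifts the toe over the lip, clear of the hood; then draw forward (-x) 60 mm, still tipped, until the tail is out of the hood, and lift.
- dock: Fixed dock; the cassette lies in it, pointing the same way within 0.02 rad, between side guides 14 mm high, 4 mm off the body on each side. Origin: on the bench under the cassette's middle; x to the blue hood at the back, z up; floor at z = 8 mm. x -112 to 144 mm, 112 wide. It cannot be drawn out forward: the lip has a front wall.
- lip (a point): Usual place of the rear edge of the steel lip over the toe (dock x = -58 mm; underside 9, top 13 mm above the dock's floor; 70 wide). The true lip is clamped up to 12 mm before or behind this point, together with the hidden buffer; this point does not follow it.
- hood (a point): Middle of the front edge of the hood roof's underside (dock x = 82 mm, 28 above the dock's floor; roof 5 thick). The tail under it has 10 mm play upward; the toe has 3 mm under the lip, so the cassette can be held 1 to 2 mm off the floor while it is pushed. Behind the tail, unseen, is the sprung buffer.
- buffer_spot (a point): Usual place of the hidden buffer's face (dock x = 109.5 mm; the true one up to 12 mm off, with the lip). Pushed back, the cassette slides (1 to 3 N friction), then presses the buffer, 4 N per mm. The toe is clear of the lip from 1.5 mm (6 N) on; 18 N in all is too much, so push by feel to 8 to 12 N. Let go, the buffer pushes the toe back under the lip.
- mat: Fixed black rubber mat, 250 (x) x 150 (y) x 4 mm. Origin: centre of its underside, on the bench; x along its long side; z up. The cassette stands there with its origin at z = 4 mm.
- screen_corner (a point): Near top corner of the fixed wire-mesh screens: from here one screen, 255 mm high, runs along +x to x = 0.93 m at y = 0.263 m; another crosses it at x = 0.783 m, from y = 0.115 to 0.415 m; more stand at x = 0.78 m for y below -0.32 m. Travel above them or on the near side.
- sanding_block: Brown sanding block, 64x112x36 mm; loose bystander on the bench, leave it alone. Origin: centre of its underside.
- offcut_1: Pine offcut, 46x120x30 mm; loose bystander on the bench, leave it alone. Origin: centre of its underside.
- offcut_2: Beech offcut, 60x85x24 mm; loose bystander on the bench, leave it alone. Origin: centre of its underside.
- bolt_m12: Steel bolt, 22x68x19 mm; loose bystander on the bench, leave it alone. Origin: centre of its underside.
- angle_bracket: Steel angle bracket, 60x40x50 mm; loose bystander on the bench, leave it alone. Origin: centre of its underside.
There are look-alikes about, which are no part of the job. There is more than one size of the cassette; the job needs the larger.

How it is judged:
By the outcome, as a careful person would: the job done as asked, in the order asked, and still so for the second after the job is handed in, with the robot touching nothing.
It also fails if it takes over 64 s, if anything falls off the work surface, if the arm or the gripper's body presses on something with over 40 N, if the wrist force passes 120 N, or if a joint passes its speed limit or range.

## Working session

There is one attempt and no reset: what is moved stays moved. The work goes in short steps, Python scripts to look and compute and a shell command to move; the robot and the scene stay as the last step left them, time stands still between calls to the robot, and variables do not carry over. Pictures are saved under pics/ and viewed, at most 10 in all, crops included, and the job is handed in when it is done.

```bash
mkdir -p pics; ls; python3 - <<'E'
from bench import env
import cv2,numpy as np
for n in("scene","top"):
    im=env.camera(n); cv2.imwrite(f"pics/{n}0.png",im[:,:,::-1])
    m=env.camera_model(n); print(n,{k:np.round(v,4).tolist() for k,v in m.items()})
    for t in("cassette","dock","mat"):
        print(n,t,[(round(d["confidence"],2),np.round(d["at"]).tolist(),int(d["region"].sum())) for d in env.trace(n,t)])
print({k:np.round(v,4).tolist() for k,v in env.camera_model("wrist").items()})
print({k:np.round(v,3).tolist() for k,v in env.observe().items()})
E
```

```text
pics
scene {'K': [[502.1879, 0.0, 286.7713], [0.0, 502.1879, 214.4779], [0.0, 0.0, 1.0]], 'dist': [-0.1215, 0.0, 0.0, 0.0, 0.0], 'R': [[-0.7526, -0.6585, 0.0003], [-0.3166, 0.3615, -0.8769], [0.5773, -0.6601, -0.4806]], 't': [0.3691, 0.3228, 1.3462]}
scene cassette [(0.92, [246.0, 277.0], 568), (0.7, [230.0, 390.0], 229)]
scene dock [(0.74, [256.0, 260.0], 983)]
scene mat [(0.72, [222.0, 316.0], 1352)]
top {'K': [[486.306, 0.0, 278.1981], [0.0, 486.306, 211.2096], [0.0, 0.0, 1.0]], 'dist': [0.0166, 0.0, 0.0, 0.0, 0.0], 'R': [[-0.0099, -0.9999, -0.0091], [-0.9887, 0.0111, -0.1492], [0.1493, 0.0075, -0.9888]], 't': [-0.0101, 0.5265, 1.3605]}
top cassette [(0.78, [195.0, 280.0], 894), (0.77, [268.0, 418.0], 570), (0.22, [198.0, 270.0], 2493)]
top dock [(0.76, [187.0, 273.0], 2242), (0.3, [197.0, 282.0], 936)]
top mat [(0.94, [194.0, 367.0], 4106)]
{'K': [[354.9905, 0.0, 275.4268], [0.0, 354.9905, 211.5671], [0.0, 0.0, 1.0]], 'dist': [-0.037, 0.0, 0.0, 0.0, 0.0], 'mount': [[-0.0004, -0.9723, -0.2337, 0.065], [1.0, -0.0005, 0.0005, -0.0003], [-0.0006, -0.2337, 0.9723, -0.1713], [0.0, 0.0, 0.0, 1.0]]}
{'clock': 0.4, 'q': [71.849, 18.315, 89.648, 0.001, 72.043, -1.148], 'dq': [0.066, -0.148, -0.046, 0.017, -0.027, 0.043], 'joint_efforts': [0.001, -41.19, -23.191, 0.073, 0.04, -0.0], 'eef_pos': [0.168, 0.55, 0.214], 'ee_rot': [[-0.956, 0.292, -0.0], [0.292, 0.956, -0.0], [0.0, -0.0, -1.0]], 'contact_force': [-0.181, 0.226, -0.344], 'torque': [0.007, 0.048, -0.009], 'finger_force': 0.0, 'finger_gap': 0.091}
```

View pics/top0.png

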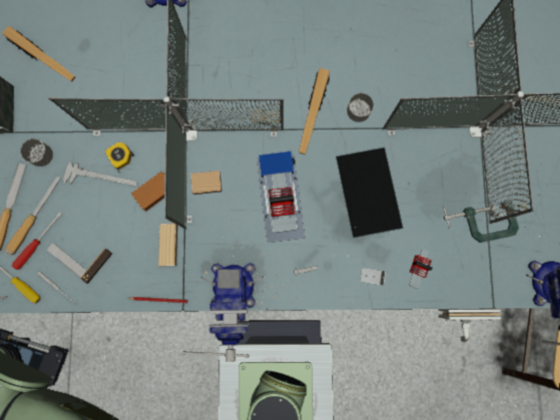

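View pics/scene0.png

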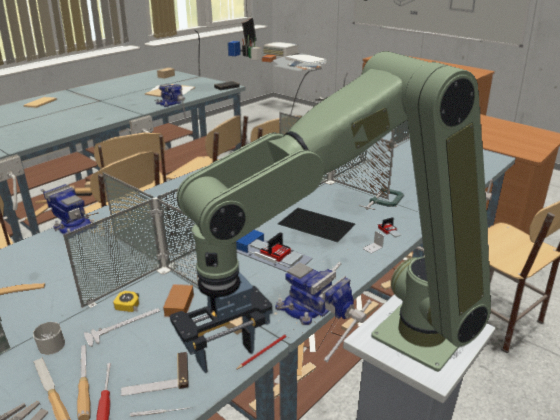

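```bash
cat > h.py <<'E'
import numpy as np,cv2
from bench import env
def cam(n,s=None):
    m=env.camera_model(n); K=np.array(m["K"]);d=np.array(m["dist"])
    if n=="wrist":
        s=s or env.observe(); T=np.eye(4);T[:3,:3]=s["ee_rot"];T[:3,3]=s["eef_pos"]
        W=T@np.array(m["mount"]); R=W[:3,:3].T; t=-R@W[:3,3]
    else: R=np.array(m["R"]);t=np.array(m["t"])
    return K,d,R,t
def back(c,px,z):
    """pixels (col,row) -> world points on plane z"""
    K,d,R,t=c
    u=cv2.undistortPoints(np.array(px,float).reshape(-1,1,2),K,d).reshape(-1,2)
    r=np.c_[u,np.ones(len(u))]@R; o=-R.T@t
    return o+r*((z-o[2])/r[:,2])[:,None]
def proj(c,P):
    K,d,R,t=c
    return cv2.projectPoints(np.array(P,float).reshape(-1,1,3),cv2.Rodrigues(R)[0],t,K,d)[0].reshape(-1,2)
E
python3 - <<'E'
from h import *
c=cam("top")
print(back(c,[[280,195],[418,268]],.05).round(3))
env.camera("top")
for t,z in(("mat",.004),("cassette",.05),("dock",.03)):
    for r in env.trace("top",t)[:2]:
        p=np.argwhere(r["region"])[:,::-1]; w=back(c,p,z)[:,:2]
        rc=cv2.minAreaRect((w*1000).astype(np.float32)); print(t,rc,w.mean(0).round(4))
E
```

```text
[[ 0.572 -0.021  0.05 ]
 [ 0.36  -0.405  0.05 ]]
mat ((586.911376953125, -284.5701904296875), (255.5376434326172, 154.4442901611328), 10.723843574523926) [ 0.5858 -0.2846]
cassette ((570.322265625, -23.564300537109375), (131.03115844726562, 68.7045669555664), 6.202363014221191) [ 0.5654 -0.0233]
cassette ((358.76171875, -406.9515075683594), (52.912166595458984, 106.55609130859375), 53.884124755859375) [ 0.358  -0.4087]
dock ((572.6630249023438, -21.60364532470703), (265.9619445800781, 112.45530700683594), 5.970053195953369) [ 0.5716 -0.0211]
```

Red look-alikes in the top view are the cassette in the blue-hooded dock at about (col 281, row 200) and a smaller loose one at (420, 267). The description (in the dock, larger) means the first. The black mat is at (369, 192). Next I lift, travel to above the dock and check with a close crop.

```bash
python3 -m handwheel '[{"angular":[0,0,0],"offset":[0,0,-0.4],"jaw":1},{"angular":[0,0,0],"offset":[0,0,-0.4],"jaw":1},{"angular":[0,0,0],"offset":[-0.3,-0.24,0],"jaw":1},{"angular":[0,0,0],"offset":[-0.3,-0.24,0],"jaw":1},{"angular":[0,0,0],"offset":[-0.3,-0.24,0],"jaw":1}]'
python3 -m handwheel '[{"angular":[0,0,0],"offset":[-0.3,-0.24,0],"jaw":1},{"angular":[0,0,0],"offset":[-0.3,-0.24,0],"jaw":1},{"angular":[0,0,0],"offset":[-0.3,-0.24,0],"jaw":1},{"angular":[0,0,0],"offset":[-0.3,-0.24,0],"jaw":1},{"angular":[0,0,0],"offset":[-0.3,-0.24,0],"jaw":1}]'
python3 -m handwheel '[{"angular":[0,0,0],"offset":[-0.3,-0.24,0],"jaw":1},{"angular":[0,0,0],"offset":[-0.3,-0.24,0],"jaw":1},{"angular":[0,0,0],"offset":[-0.3,-0.24,0],"jaw":1},{"angular":[0,0,0],"offset":[-0.3,-0.24,0],"jaw":1},{"angular":[0,0,0.058],"offset":[0,0,0],"jaw":1}]'
python3 -m handwheel '[{"angular":[0,0,0.058],"offset":[0,0,0],"jaw":1},{"angular":[0,0,0.058],"offset":[0,0,0],"jaw":1},{"angular":[0,0,0.058],"offset":[0,0,0],"jaw":1},{"angular":[0,0,0.058],"offset":[0,0,0],"jaw":1},{"angular":[0,0,0.058],"offset":[0,0,0],"jaw":1}]'
python3 - <<'E'
from bench import env
import numpy as np
print({k:np.round(v,3).tolist() for k,v in env.observe().items()})
E
```

```text
clock: 1.23
eef_pos: [0.2664, 0.4057, 0.3341]
ee_rot: [[-0.957, 0.292, 0.001], [0.292, 0.957, 0.0], [-0.001, 0.001, -1.0]]
contact_force: [0.3, -0.5, 0.2]
finger_gap: 0.0916
finger_force: 0.0
clock: 1.85
eef_pos: [0.429, 0.1675, 0.3342]
ee_rot: [[-0.956, 0.292, 0.001], [0.292, 0.956, 0.001], [-0.001, 0.001, -1.0]]
contact_force: [1.1, 0.3, -0.2]
finger_gap: 0.0915
finger_force: 0.0
clock: 2.48
eef_pos: [0.5599, -0.0246, 0.3328]
ee_rot: [[-0.883, 0.469, -0.001], [0.469, 0.883, -0.001], [0.0, -0.001, -1.0]]
contact_force: [-0.5, 0.4, -0.0]
finger_gap: 0.0913
finger_force: 0.0
clock: 3.1
eef_pos: [0.5582, -0.0212, 0.334]
ee_rot: [[-0.174, 0.985, 0.0], [0.985, 0.174, 0.0], [0.0, 0.0, -1.0]]
contact_force: [1.0, -0.5, 0.2]
finger_gap: 0.0912
finger_force: 0.0
{'clock': 3.1, 'q': [-3.358, 13.993, 78.721, 0.005, 87.283, -13.366], 'dq': [0.02, -0.017, -0.066, 0.04, -0.116, 82.678], 'joint_efforts': [-0.015, -38.64, -24.789, 0.063, 0.051, -1.2], 'eef_pos': [0.558, -0.021, 0.334], 'ee_rot': [[-0.174, 0.985, 0.0], [0.985, 0.174, 0.0], [0.0, 0.0, -1.0]], 'contact_force': [0.951, -0.505, 0.173], 'torque': [-0.091, 0.006, -0.053], 'finger_force': 0.0, 'finger_gap': 0.091}
```

```bash
python3 -m handwheel '[{"angular":[0,0,0.022],"offset":[0,0,0.25],"jaw":1},{"angular":[0,0,0],"offset":[0,0,0.25],"jaw":1},{"angular":[0,0,0],"offset":[0,0,0],"jaw":1},{"angular":[0,0,0],"offset":[0,0,0],"jaw":1}]'
python3 - <<'E'
from h import *
s=env.observe(); im=env.camera("wrist"); np.save("w1.npy",im)
c=cam("wrist",s)
for t in("cassette","handle","dock","hood","mat"):
    for r in env.trace("wrist",t)[:2]: print(t,round(r["confidence"],2),np.round(r["at"]),r["region"].sum(),back(c,[r["at"][::-1]],.077 if t=="handle" else .04).round(4))
cv2.imwrite("pics/w1.png",cv2.resize(im[:,:,::-1],(800,600)))
E
```

```text
clock: 3.6
eef_pos: [0.5591, -0.0212, 0.2605]
ee_rot: [[-0.111, 0.994, 0.002], [0.994, 0.111, -0.0], [-0.0, 0.002, -1.0]]
contact_force: [-0.2, 0.1, 1.5]
finger_gap: 0.0915
finger_force: 0.0
cassette 0.61 [187. 281.] 6017 [[ 0.5664 -0.0211  0.04  ]]
handle 0.57 [183. 282.] 5761 [[ 0.5651 -0.0109  0.077 ]]
dock 0.8 [166. 312.] 14563 [[0.5969 0.0051 0.04  ]]
hood 0.58 [167. 310.] 14177 [[0.596 0.004 0.04 ]]
mat 0.7 [324. 248.] 2561 [[ 0.5452 -0.196   0.04  ]]
```

View pics/w1.png

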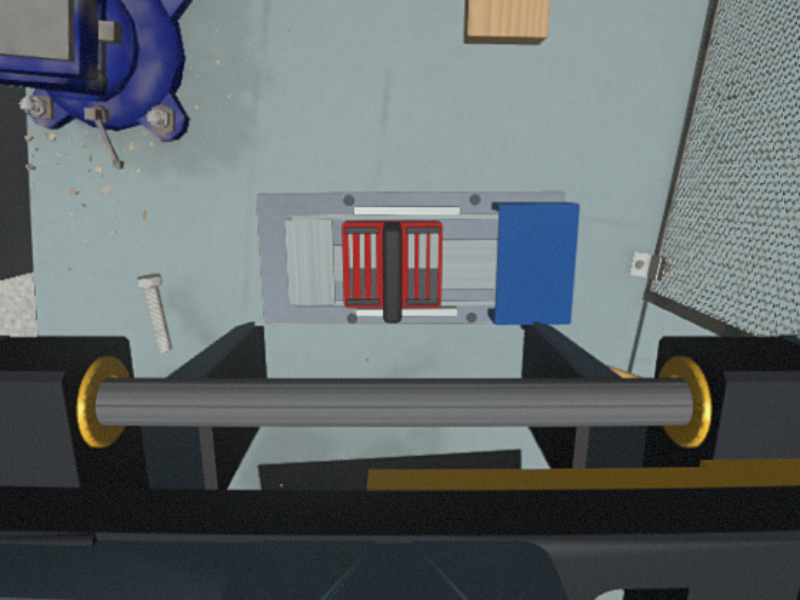

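The crop shows the larger red cassette in its dock, with the black bar at (392, 222–322) in the 800 px view, the red body at 343–442 × 222–308, and the blue hood at right. This is the right object.

```bash
python3 - <<'E'
from h import *
s=env.observe(); c=cam("wrist",s); im=np.load("w1.npy")
hsv=cv2.cvtColor(im,cv2.COLOR_RGB2HSV)
B=lambda m:max([np.argwhere(l==i)[:,::-1] for n,l in [cv2.connectedComponents(m.astype(np.uint8))] for i in range(1,n)],key=len)
red=((hsv[...,0]<8)|(hsv[...,0]>172))&(hsv[...,1]>120)&(hsv[...,2]>60)
rp=np.argwhere(red)[:,::-1]; rp=rp[(rp[:,0]>225)&(rp[:,0]<325)&(rp[:,1]<235)]
rc=cv2.minAreaRect((back(c,rp,.030)[:,:2]*1000).astype(np.float32)); print("red",rc)
dark=(hsv[...,2]<55); dark[:, :255]=0; dark[:,292:]=0; dark[:150]=0; dark[228:]=0
bp=B(dark); print(bp.min(0),bp.max(0))
print("bar",cv2.minAreaRect((back(c,bp,.077)[:,:2]*1000).astype(np.float32)))
print("body/bars",back(c,np.array([[392,222],[392,322]])*.7,.077).round(4))
print("dock",back(c,np.array([[258,193],[265,326]])*.7,.008).round(4))
print("hood",back(c,np.array([[498,203],[578,204],[572,324],[496,324]])*.7,.041).round(4))
print("lip",back(c,np.array([[333,218],[333,305],[287,222],[289,305]])*.7,.021).round(4))
print("yaw",np.degrees(np.arctan2(s["ee_rot"][1][1],s["ee_rot"][0][1])))
print(env.observe()['contact_force'])
E
```

```text
red ((558.0313110351562, -22.095012664794922), (78.58514404296875, 69.32756042480469), 6.3518500328063965)
[268 156] [280 197]
bar ((556.0805053710938, -5.568231582641602), (11.94505500793457, 41.37513732910156), 6.541718482971191)
body/bars [[ 0.5541  0.0156  0.077 ]
 [ 0.562  -0.0559  0.077 ]]
dock [[ 0.4429  0.0216  0.008 ]
 [ 0.4547 -0.091   0.008 ]]
hood [[ 0.6326  0.036   0.041 ]
 [ 0.6935  0.0423  0.041 ]
 [ 0.7071 -0.0517  0.041 ]
 [ 0.6461 -0.0584  0.041 ]]
lip [[ 0.5072  0.0092  0.021 ]
 [ 0.5132 -0.0624  0.021 ]
 [ 0.4707  0.002   0.021 ]
 [ 0.4767 -0.0664  0.021 ]]
yaw 6.395568456769909
[ 0.27419687  0.56805811 -0.03031005]
```

```bash
python3 -m handwheel '[{"angular":[0,0,0],"offset":[0,-0.007,0.35],"jaw":1},{"angular":[0,0,0],"offset":[0,0,0.35],"jaw":1},{"angular":[0,0,0],"offset":[0,0,0.35],"jaw":1},{"angular":[0,0,0],"offset":[0,0,0.24],"jaw":0},{"angular":[0,0,0],"offset":[0,0,0.12],"jaw":-0.2}]'
python3 -m handwheel '[{"angular":[0,0,0],"offset":[0,0,0.02],"jaw":-0.4},{"angular":[0,0,0],"offset":[0,0,0],"jaw":-0.5},{"angular":[0,0,0],"offset":[0,0,0],"jaw":-0.55}]'
python3 - <<'E'
from h import *
im=env.camera("wrist");cv2.imwrite("pics/w2.png",im[:,:,::-1])
print(env.observe()['eef_pos'],env.observe()["contact_force"])
E
```

```text
clock: 4.53
eef_pos: [0.5562, -0.0212, 0.0455]
ee_rot: [[-0.111, 0.994, -0.003], [0.994, 0.111, 0.0], [0.001, -0.003, -1.0]]
contact_force: [-0.2, -0.2, 0.6]
finger_gap: 0.0741
finger_force: 0.0
clock: 4.9
eef_pos: [0.5581, -0.0213, 0.0457]
ee_rot: [[-0.111, 0.994, 0.003], [0.994, 0.111, -0.0], [-0.0, 0.002, -1.0]]
contact_force: [-0.4, 0.5, -0.4]
finger_gap: 0.0442
finger_force: 0.0
[ 0.5579783  -0.02130186  0.0455905 ] [1.07641557 0.21354181 0.619597  ]
```

View pics/w2.png

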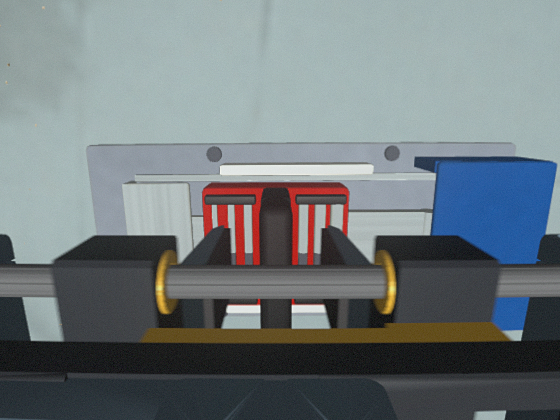

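The fingers straddle the black bar (col 276) symmetrically, at about 225 and 328, so I'm closing.

```bash
python3 -m handwheel '[{"angular":[0,0,0],"offset":[0,0,0],"jaw":-0.65},{"angular":[0,0,0],"offset":[0,0,0],"jaw":-0.8},{"angular":[0,0,0],"offset":[0,0,0],"jaw":-1},{"angular":[0,0,0],"offset":[0,0,0],"jaw":-1},{"angular":[0,0,0],"offset":[0,0,0],"jaw":-1}]' 45
python3 -m handwheel '[{"angular":[0,0,0],"offset":[0,0,0],"jaw":-1},{"angular":[0,0,0],"offset":[0,0,0],"jaw":-1},{"angular":[0,0,0],"offset":[0,0,0],"jaw":-1}]'
```

```text
clock: 5.58
eef_pos: [0.5575, -0.0213, 0.0447]
ee_rot: [[-0.111, 0.994, 0.001], [0.994, 0.111, 0.0], [-0.0, 0.001, -1.0]]
contact_force: [1.8, 0.3, 2.3]
finger_gap: 0.0135
finger_force: 45.0
clock: 5.95
eef_pos: [0.5575, -0.0212, 0.0447]
ee_rot: [[-0.111, 0.994, 0.001], [0.994, 0.111, 0.0], [-0.0, 0.001, -1.0]]
contact_force: [1.6, 0.7, 2.8]
finger_gap: 0.0137
finger_force: 45.0
```

```bash
python3 -m handwheel '[{"angular":[0,0,0],"offset":[0,0,-0.009],"jaw":-1},{"angular":[0,0,0],"offset":[0,0,0],"jaw":-1},{"angular":[0,0,0],"offset":[0,0,0],"jaw":-1}]'
python3 -m handwheel '[{"angular":[0,0,0],"offset":[0,0.013,0],"jaw":-1},{"angular":[0,0,0],"offset":[0,0.013,0],"jaw":-1},{"angular":[0,0,0],"offset":[0,0,0],"jaw":-1},{"angular":[0,0,0],"offset":[0,0,0],"jaw":-1}]'
```

```text
clock: 6.32
eef_pos: [0.5563, -0.0212, 0.045]
ee_rot: [[-0.111, 0.994, -0.002], [0.994, 0.111, 0.0], [0.0, -0.002, -1.0]]
contact_force: [-0.4, 0.6, -4.1]
finger_gap: 0.0141
finger_force: 45.0
clock: 6.82
eef_pos: [0.561, -0.0208, 0.0457]
ee_rot: [[-0.111, 0.994, -0.0], [0.994, 0.111, 0.0], [0.0, -0.0, -1.0]]
contact_force: [-0.4, -0.8, -4.3]
finger_gap: 0.0138
finger_force: 45.0
```

From the picture, the lip is clamped about 10 mm further back than usual, so I expect about 25 mm of slide before the buffer. I'll go part of the way, then feel for it.

```bash
python3 -m handwheel '[{"angular":[0,0,0],"offset":[0,0.02,0],"jaw":-1},{"angular":[0,0,0],"offset":[0,0.02,0],"jaw":-1}]'
python3 -m handwheel '[{"angular":[0,0,0],"offset":[0,0.02,0],"jaw":-1},{"angular":[0,0,0],"offset":[0,0,0],"jaw":-1},{"angular":[0,0,0],"offset":[0,0,0],"jaw":-1}]'
```

```text
clock: 7.08
eef_pos: [0.5673, -0.0201, 0.0458]
ee_rot: [[-0.111, 0.994, 0.0], [0.994, 0.111, 0.0], [0.0, 0.0, -1.0]]
contact_force: [-0.2, -0.1, -4.1]
finger_gap: 0.0138
finger_force: 45.0
clock: 7.45
eef_pos: [0.5699, -0.0198, 0.0457]
ee_rot: [[-0.111, 0.994, -0.0], [0.994, 0.111, 0.0], [0.0, -0.0, -1.0]]
contact_force: [0.2, 0.0, -4.4]
finger_gap: 0.0138
finger_force: 45.0
```

```bash
python3 -m handwheel '[{"angular":[0,0,0],"offset":[0,0.013,0],"jaw":-1},{"angular":[0,0,0],"offset":[0,0.01,0],"jaw":-1},{"angular":[0,0,0],"offset":[0,0,0],"jaw":-1},{"angular":[0,0,0],"offset":[0,0,0],"jaw":-1}]'
```

```text
clock: 7.95
eef_pos: [0.5734, -0.0194, 0.0457]
ee_rot: [[-0.111, 0.994, -0.0], [0.994, 0.111, 0.0], [0.0, -0.0, -1.0]]
contact_force: [-0.5, 0.1, -4.9]
finger_gap: 0.0137
finger_force: 45.0
```

```bash
python3 -m handwheel '[{"angular":[0,0,0],"offset":[0,0.012,0],"jaw":-1},{"angular":[0,0,0],"offset":[0,0.008,0],"jaw":-1},{"angular":[0,0,0],"offset":[0,0,0],"jaw":-1},{"angular":[0,0,0],"offset":[0,0,0],"jaw":-1}]'
```

```text
clock: 8.45
eef_pos: [0.5764, -0.0191, 0.0458]
ee_rot: [[-0.111, 0.994, -0.0], [0.994, 0.111, 0.0], [0.0, -0.0, -1.0]]
contact_force: [0.6, -0.6, -3.8]
finger_gap: 0.0139
finger_force: 45.0
```

```bash
python3 -m handwheel '[{"angular":[0,0,0],"offset":[0,0.008,0],"jaw":-1},{"angular":[0,0,0],"offset":[0,0.005,0],"jaw":-1},{"angular":[0,0,0],"offset":[0,0,0],"jaw":-1},{"angular":[0,0,0],"offset":[0,0,0],"jaw":-1}]'
```

```text
clock: 8.95
eef_pos: [0.5783, -0.0189, 0.0458]
ee_rot: [[-0.111, 0.994, -0.0], [0.994, 0.111, 0.0], [0.0, -0.0, -1.0]]
contact_force: [0.7, -1.3, -3.9]
finger_gap: 0.014
finger_force: 45.0
```

```bash
python3 -m handwheel '[{"angular":[0,0,0],"offset":[0,0.008,0],"jaw":-1},{"angular":[0,0,0],"offset":[0,0.006,0],"jaw":-1},{"angular":[0,0,0],"offset":[0,0,0],"jaw":-1},{"angular":[0,0,0],"offset":[0,0,0],"jaw":-1}]'
```

```text
clock: 9.45
eef_pos: [0.5804, -0.0187, 0.0458]
ee_rot: [[-0.111, 0.994, -0.0], [0.994, 0.111, 0.0], [0.0, 0.0, -1.0]]
contact_force: [-0.5, -0.7, -4.4]
finger_gap: 0.0136
finger_force: 45.0
```

```bash
python3 -m handwheel '[{"angular":[0,0,0],"offset":[0,0.008,0],"jaw":-1},{"angular":[0,0,0],"offset":[0,0.007,0],"jaw":-1},{"angular":[0,0,0],"offset":[0,0,0],"jaw":-1},{"angular":[0,0,0],"offset":[0,0,0],"jaw":-1}]'
```

```text
clock: 9.95
eef_pos: [0.5827, -0.0184, 0.0458]
ee_rot: [[-0.111, 0.994, 0.0], [0.994, 0.111, 0.0], [0.0, 0.0, -1.0]]
contact_force: [0.2, -1.4, -4.7]
finger_gap: 0.0135
finger_force: 45.0
```

```bash
python3 -m handwheel '[{"angular":[0,0,0],"offset":[0,0.007,0],"jaw":-1},{"angular":[0,0,0],"offset":[0,0.006,0],"jaw":-1},{"angular":[0,0,0],"offset":[0,0,0],"jaw":-1},{"angular":[0,0,0],"offset":[0,0,0],"jaw":-1}]'
```

```text
clock: 10.45
eef_pos: [0.5839, -0.0182, 0.0456]
ee_rot: [[-0.111, 0.994, -0.001], [0.994, 0.111, 0.0], [0.0, -0.001, -1.0]]
contact_force: [-2.2, -0.6, -4.2]
finger_gap: 0.014
finger_force: 45.0
```

```bash
python3 -m handwheel '[{"angular":[0,0,0],"offset":[0,0.01,0],"jaw":-1},{"angular":[0,0,0],"offset":[0,0,0],"jaw":-1},{"angular":[0,0,0],"offset":[0,0,0],"jaw":-1},{"angular":[0,0,0],"offset":[0,0,0],"jaw":-1}]'
```

```text
clock: 10.95
eef_pos: [0.5847, -0.0181, 0.0455]
ee_rot: [[-0.111, 0.994, -0.003], [0.994, 0.111, -0.0], [0.0, -0.003, -1.0]]
contact_force: [-4.8, -1.9, -2.1]
finger_gap: 0.0139
finger_force: 45.0
```

```bash
python3 -m handwheel '[{"angular":[0,0,0],"offset":[0,0.01,0],"jaw":-1},{"angular":[0,0,0],"offset":[0,0.008,0],"jaw":-1},{"angular":[0,0,0],"offset":[0,0,0],"jaw":-1},{"angular":[0,0,0],"offset":[0,0,0],"jaw":-1}]'
python3 - <<'E'
from h import *
s=env.observe(); f=[]
for i in range(4): env.camera("wrist"); f.append(env.observe()["contact_force"])
print(np.mean(f,0).round(2)); s=env.observe(); p=np.array(s["eef_pos"]);R=np.array(s["ee_rot"]);print(p.round(4),R.round(4).tolist())
E
```

```text
clock: 11.45
eef_pos: [0.5856, -0.018, 0.0452]
ee_rot: [[-0.112, 0.994, -0.007], [0.994, 0.112, -0.0], [0.001, -0.007, -1.0]]
contact_force: [-8.4, -1.2, -1.1]
finger_gap: 0.0139
finger_force: 45.0
[-8.42 -1.45 -0.83]
[ 0.5856 -0.0179  0.0452] [[-0.1117, 0.9937, -0.0071], [0.9937, 0.1117, -0.0003], [0.0005, -0.0071, -1.0]]
```

```bash
python3 -m handwheel '[{"angular":[0,0,0],"offset":[0,0.006,0],"jaw":-1},{"angular":[0.0135,0,0],"offset":[0,0.0075,-0.0248],"jaw":-1},{"angular":[0,0,0],"offset":[0,0,0],"jaw":-1},{"angular":[0,0,0],"offset":[0,0,0],"jaw":-1}]' 55
```

```text
clock: 12.15
eef_pos: [0.5869, -0.0176, 0.0484]
ee_rot: [[-0.112, 0.992, -0.051], [0.994, 0.112, -0.005], [0.001, -0.052, -0.999]]
contact_force: [-8.9, -0.1, -2.5]
finger_gap: 0.0138
finger_force: 55.0
```

```bash
python3 -m handwheel '[{"angular":[0.0135,0,0],"offset":[0,0.0095,-0.0248],"jaw":-1},{"angular":[0,0,0],"offset":[0,0,0],"jaw":-1},{"angular":[0,0,0],"offset":[0,0,0],"jaw":-1}]'
```

```text
clock: 12.52
eef_pos: [0.5883, -0.0175, 0.0522]
ee_rot: [[-0.112, 0.989, -0.094], [0.994, 0.111, -0.01], [0.001, -0.094, -0.996]]
contact_force: [-8.1, -0.8, -1.8]
finger_gap: 0.0143
finger_force: 55.0
```

```bash
python3 -m handwheel '[{"angular":[0.0135,0,0],"offset":[0,0.011,-0.0248],"jaw":-1},{"angular":[0,0,0],"offset":[0,0,0],"jaw":-1},{"angular":[0,0,0],"offset":[0,0,0],"jaw":-1}]'
```

```text
clock: 12.9
eef_pos: [0.59, -0.0173, 0.0557]
ee_rot: [[-0.112, 0.984, -0.136], [0.994, 0.111, -0.014], [0.001, -0.137, -0.991]]
contact_force: [-9.0, -1.4, -2.2]
finger_gap: 0.0138
finger_force: 55.0
```

```bash
python3 -m handwheel '[{"angular":[0.0115,0,0],"offset":[0,0.0075,-0.0215],"jaw":-1},{"angular":[0,0,0],"offset":[0,0,0],"jaw":-1},{"angular":[0,0,0],"offset":[0,0,0],"jaw":-1}]'
python3 - <<'E'
from h import *
s=env.observe(); p=np.array(s["eef_pos"]);R=np.array(s["ee_rot"])
for n,v in(("tail",(0,.088,.0247)),("toe",(0,-.075,.0332)),("toebot",(0,-.075,.0357))): print(n,(p+R@np.array(v)).round(4))
print("toe needs z > .021"); cv2.imwrite("pics/s2.png",env.camera("scene")[190:300,200:360,::-1].repeat(5,0).repeat(5,1))
E
```

```text
clock: 13.28
eef_pos: [0.5914, -0.0171, 0.0589]
ee_rot: [[-0.112, 0.979, -0.172], [0.994, 0.11, -0.018], [0.001, -0.173, -0.985]]
contact_force: [-9.8, -0.4, -2.6]
finger_gap: 0.0138
finger_force: 55.0
tail [ 0.6733 -0.0079  0.0193]
toe [ 0.5123 -0.026   0.0391]
toebot [ 0.5119 -0.026   0.0367]
toe needs z > .021
```

View pics/s2.png

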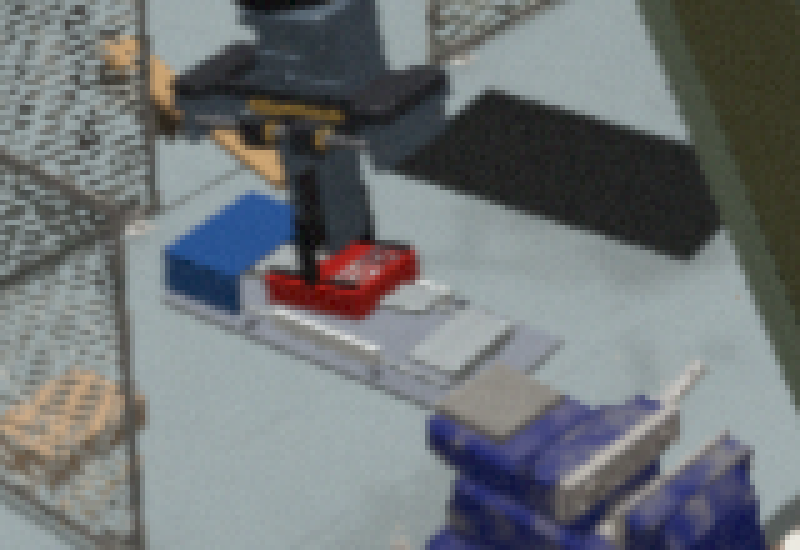

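The toe is up behind the lip, with the red body tipped and its front raised at about (400, 270). Now I draw it forward, still tipped.

```bash
python3 -m handwheel '[{"angular":[0,0,0],"offset":[0,-0.04,0.0065],"jaw":-1},{"angular":[0,0,0],"offset":[0,-0.08,0.0135],"jaw":-1},{"angular":[0,0,0],"offset":[0,0,0],"jaw":-1}]'
```

```text
clock: 13.7
eef_pos: [0.5778, -0.019, 0.0601]
ee_rot: [[-0.111, 0.981, -0.16], [0.994, 0.11, -0.018], [-0.0, -0.161, -0.987]]
contact_force: [0.7, 0.1, -2.9]
finger_gap: 0.0137
finger_force: 55.0
```

```bash
python3 -m handwheel '[{"angular":[0,0,0],"offset":[0,-0.1,0.016],"jaw":-1},{"angular":[0,0,0],"offset":[0,-0.1,0.016],"jaw":-1},{"angular":[0,0,0],"offset":[0,-0.1,0.016],"jaw":-1},{"angular":[0,0,0],"offset":[0,0,0],"jaw":-1}]'
python3 - <<'E'
from h import *
s=env.observe(); p=np.array(s["eef_pos"]);R=np.array(s["ee_rot"])
print("tail",p+R@np.array((0,.088,.0247)))
c=cam("top"); im=env.camera("top"); r=env.trace("top","mat")[0]
m=r["region"]; print(r["confidence"],m.sum())
g=cv2.cvtColor(im,cv2.COLOR_RGB2GRAY); 
cv2.imwrite("pics/t2.png",cv2.resize(im[120:260,210:430,::-1],None,fx=3.6,fy=3.6))
E
```

```text
clock: 14.2
eef_pos: [0.5318, -0.0241, 0.0602]
ee_rot: [[-0.111, 0.981, -0.161], [0.994, 0.11, -0.018], [0.0, -0.162, -0.987]]
contact_force: [0.7, -0.2, -4.1]
finger_gap: 0.0138
finger_force: 55.0
tail [ 0.61409318 -0.01488789  0.02157879]
0.64 4120
```

View pics/t2.png

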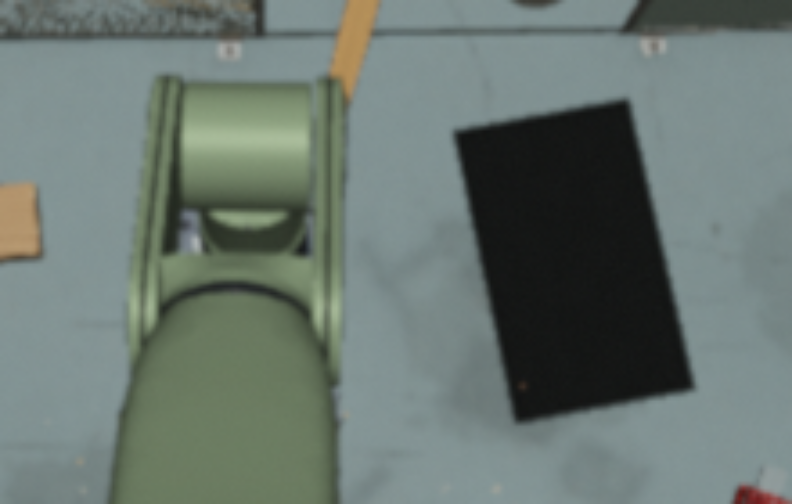

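The mat corners in the crop are (455,130), (629,99), (694,388) and (516,422). The tail is 19 mm clear of the hood, so I lift and level.

```bash
python3 -m handwheel '[{"angular":[0,0,0],"offset":[0,-0.03,-0.18],"jaw":-1},{"angular":[0,0,0],"offset":[0,-0.05,-0.3],"jaw":-1},{"angular":[-0.0258,0,0],"offset":[0,0,0],"jaw":-1},{"angular":[-0.0258,0,0],"offset":[0,0,0],"jaw":-1},{"angular":[0,0,0],"offset":[0,0,0],"jaw":-1}]'
python3 - <<'E'
from h import *
c=cam("top"); px=np.array([[455,130],[629,99],[694,388],[516,422]])/3.6+[210-.36,120-.36]
w=back(c,px,.004)[:,:2]; ctr=w.mean(0)
ax=(w[0]+w[1]-w[2]-w[3])/2; ay=(w[0]+w[3]-w[1]-w[2])/2
yaw=np.degrees(np.arctan2(ax[1],ax[0])); print("corners",w.round(4).tolist(),"ctr",ctr,"yaw",yaw,"yaw2",np.degrees(np.arctan2(-ay[0],ay[1])),np.linalg.norm(ax),np.linalg.norm(ay))
s=env.observe(); p=np.array(s["eef_pos"]);R=np.array(s["ee_rot"]);print(p,R.round(3).tolist())
d=R.T@np.r_[ctr-p[:2],0]; print("tool shift/0.15",d/.15)
E
```

```text
clock: 14.92
eef_pos: [0.5314, -0.0241, 0.1334]
ee_rot: [[-0.111, 0.994, -0.002], [0.994, 0.111, -0.0], [0.0, -0.002, -1.0]]
contact_force: [0.3, -0.2, -4.2]
finger_gap: 0.0137
finger_force: 55.0
corners [[0.698, -0.1905], [0.7227, -0.3361], [0.4796, -0.3786], [0.4534, -0.2333]] ctr [ 0.58843526 -0.28465319] yaw 9.914056707745075 yaw2 9.931929607443065 0.24751876382020874 0.14767320454006203
[ 0.53138023 -0.02411588  0.13336708] [[-0.111, 0.994, -0.002], [0.994, 0.111, -0.0], [0.0, -0.002, -1.0]]
tool shift/0.15 [-1.76842227e+00  1.85030839e-01 -5.61415756e-04]
```

```bash
python3 -m handwheel '[{"angular":[0,0,0],"offset":[-0.354,0.037,0],"jaw":-1},{"angular":[0,0,0],"offset":[-0.354,0.037,0],"jaw":-1},{"angular":[0,0,0],"offset":[-0.354,0.037,0],"jaw":-1},{"angular":[0,0,0],"offset":[-0.354,0.037,0],"jaw":-1},{"angular":[0,0,0],"offset":[-0.354,0.037,0],"jaw":-1}]'
python3 -m handwheel '[{"angular":[0,0,-0.02],"offset":[0,0,-0.3],"jaw":-1},{"angular":[0,0,0],"offset":[0,0,0],"jaw":-1},{"angular":[0,0,0],"offset":[0,0,0],"jaw":-1},{"angular":[0,0,0],"offset":[0,0,0],"jaw":-1}]'
python3 - <<'E'
from h import *
s=env.observe(); im=env.camera("wrist"); np.save("w3.npy",im); cv2.imwrite("pics/w3.png",im[:,:,::-1])
E
```

```text
clock: 15.55
eef_pos: [0.5906, -0.2868, 0.1323]
ee_rot: [[-0.111, 0.994, -0.002], [0.994, 0.111, 0.0], [0.001, -0.002, -1.0]]
contact_force: [0.6, 0.6, -4.2]
finger_gap: 0.0136
finger_force: 55.0
clock: 16.05
eef_pos: [0.5887, -0.2837, 0.176]
ee_rot: [[-0.174, 0.985, -0.005], [0.985, 0.174, 0.002], [0.002, -0.004, -1.0]]
contact_force: [-0.5, 0.4, -4.0]
finger_gap: 0.0134
finger_force: 55.0
```

View pics/w3.png

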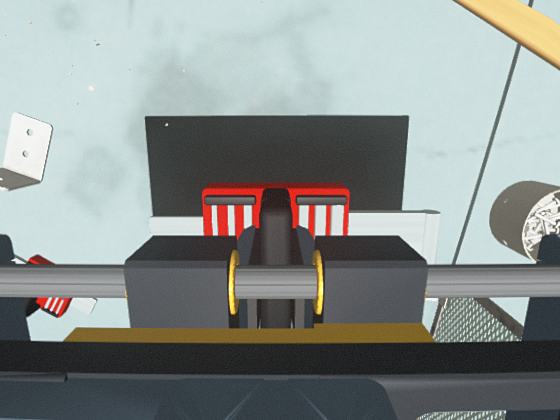

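The +y edge of the mat runs from (146,116) to (408,116), parallel to the tool. I'll check the centre from these corners.

```bash
python3 - <<'E'
from h import *
s=env.observe();c=cam("wrist",s); g=cv2.cvtColor(np.load("w3.npy"),cv2.COLOR_RGB2GRAY).astype(int)
cols=np.arange(160,395,5); rows=[100+np.argmin(np.diff(cv2.GaussianBlur(g[100:130,k].astype(np.float32).reshape(-1,1),(1,5),0).ravel()))+.5 for k in cols]
w=back(c,np.c_[cols,rows],.004); k=np.polyfit(w[:,0],w[:,1],1); y=np.degrees(np.arctan(k[0]))
C=back(c,[[146,116],[408,116]],.004)[:,:2]; u=np.array([np.cos(np.radians(y)),np.sin(np.radians(y))]);v=np.array([u[1],-u[0]])
m=C.mean(0); m[1]=np.polyval(k,m[0]); ctr=m+.075*v; print("edge yaw",y,C,"len",np.linalg.norm(C[1]-C[0]),"ctr",ctr)
p=np.array(s["eef_pos"]);R=np.array(s["ee_rot"]);print(p.round(4),np.degrees(np.arctan2(R[1,1],R[0,1])))
print("shift mm",R.T@np.r_[ctr-p[:2],0]*1e3)
E
```

```text
edge yaw 10.218773210137575 [[ 0.45506678 -0.23084626]
 [ 0.69814243 -0.18794607]] len 0.2468323283417821 ctr [ 0.58991014 -0.282796  ]
[ 0.5888 -0.2838  0.1762] 10.032404517372646
shift mm [ 0.80299185  1.23283636 -0.00305639]
```

```bash
python3 -m handwheel '[{"angular":[0,0,0],"offset":[0,0.004,0.3],"jaw":-1},{"angular":[0,0,0],"offset":[0,0,0.3],"jaw":-1},{"angular":[0,0,0],"offset":[0,0,0.2],"jaw":-1},{"angular":[0,0,0],"offset":[0,0,0.05],"jaw":-1},{"angular":[0,0,0],"offset":[0,0,0],"jaw":-1}]'
python3 -m handwheel '[{"angular":[0,0,0],"offset":[0,0,0],"jaw":-1},{"angular":[0,0,0],"offset":[0,0,0],"jaw":-1}]'
```

```text
clock: 16.73
eef_pos: [0.5901, -0.2846, 0.0505]
ee_rot: [[-0.174, 0.985, -0.001], [0.985, 0.174, -0.0], [0.0, -0.001, -1.0]]
contact_force: [0.0, -0.3, -3.6]
finger_gap: 0.014
finger_force: 55.0
clock: 16.98
eef_pos: [0.5907, -0.2851, 0.0519]
ee_rot: [[-0.174, 0.985, 0.001], [0.985, 0.174, -0.001], [-0.001, 0.001, -1.0]]
contact_force: [0.3, 0.0, -4.2]
finger_gap: 0.0134
finger_force: 55.0
```

```bash
python3 -m handwheel '[{"angular":[0,0,0],"offset":[0.007,-0.008,0.03],"jaw":-1},{"angular":[0,0,0],"offset":[0,0,0.02],"jaw":-1},{"angular":[0,0,0],"offset":[0,0,0.01],"jaw":-1},{"angular":[0,0,0],"offset":[0,0,0],"jaw":-1},{"angular":[0,0,0],"offset":[0,0,0],"jaw":-1}]'
```

```text
clock: 17.6
eef_pos: [0.5886, -0.2839, 0.0414]
ee_rot: [[-0.174, 0.985, -0.001], [0.985, 0.174, -0.0], [0.0, -0.001, -1.0]]
contact_force: [-0.5, 0.3, -3.9]
finger_gap: 0.0136
finger_force: 55.0
```

```bash
python3 -m handwheel '[{"angular":[0,0,0],"offset":[0,0,0.008],"jaw":-1},{"angular":[0,0,0],"offset":[0,0,0.006],"jaw":-1},{"angular":[0,0,0],"offset":[0,0,0],"jaw":-1},{"angular":[0,0,0],"offset":[0,0,0],"jaw":-1}]'
```

```text
clock: 18.1
eef_pos: [0.5887, -0.284, 0.0407]
ee_rot: [[-0.174, 0.985, -0.0], [0.985, 0.174, -0.001], [-0.001, -0.0, -1.0]]
contact_force: [-2.0, 1.3, 5.7]
finger_gap: 0.0133
finger_force: 55.0
```

```bash
python3 -m handwheel '[{"angular":[0,0,0],"offset":[0,0,-0.004],"jaw":-1},{"angular":[0,0,0],"offset":[0,0,0],"jaw":-1}]' 8
python3 -m handwheel '[{"angular":[0,0,0],"offset":[0,0,0],"jaw":-0.5},{"angular":[0,0,0],"offset":[0,0,0],"jaw":-0.2},{"angular":[0,0,0],"offset":[0,0,0],"jaw":0},{"angular":[0,0,0],"offset":[0,0,0],"jaw":0},{"angular":[0,0,0],"offset":[0,0,0],"jaw":0}]'
```

```text
clock: 18.35
eef_pos: [0.5887, -0.284, 0.0407]
ee_rot: [[-0.174, 0.985, -0.001], [0.985, 0.174, -0.001], [-0.0, -0.001, -1.0]]
contact_force: [-3.3, 0.7, 5.7]
finger_gap: 0.0139
finger_force: 8.0
clock: 18.98
eef_pos: [0.5886, -0.2839, 0.0398]
ee_rot: [[-0.174, 0.985, -0.001], [0.985, 0.174, 0.0], [0.0, -0.001, -1.0]]
contact_force: [0.4, -0.3, -0.4]
finger_gap: 0.0458
finger_force: 0.0
```

```bash
python3 -m handwheel '[{"angular":[0,0,0],"offset":[0,0,-0.15],"jaw":0},{"angular":[0,0,0],"offset":[0,0,-0.35],"jaw":0},{"angular":[0,0,0],"offset":[0,0,-0.4],"jaw":0},{"angular":[0,0,0],"offset":[0,0,-0.4],"jaw":0},{"angular":[0,0,0],"offset":[0,0,-0.3],"jaw":0}]'
python3 -m handwheel '[{"angular":[0,0,0],"offset":[0,0,0],"jaw":0},{"angular":[0,0,0],"offset":[0,0,0],"jaw":0}]'
python3 - <<'E'
from h import *
s=env.observe(); im=env.camera("wrist"); cv2.imwrite("pics/w4.png",im[:,:,::-1]); np.save("w4.npy",im)
c=cam("wrist",s); hsv=cv2.cvtColor(im,cv2.COLOR_RGB2HSV)
red=((hsv[...,0]<8)|(hsv[...,0]>172))&(hsv[...,1]>120)&(hsv[...,2]>60)
n,l,st,_=cv2.connectedComponentsWithStats(cv2.morphologyEx(red.astype(np.uint8),cv2.MORPH_CLOSE,np.ones((9,9))))
for i in np.argsort(-st[1:,4])[:2]+1:
    p=np.argwhere(l==i)[:,::-1]; print(st[i],cv2.minAreaRect((back(c,p,.026)[:,:2]*1000).astype(np.float32)))
E
```

```text
clock: 19.6
eef_pos: [0.5891, -0.284, 0.2832]
ee_rot: [[-0.174, 0.985, 0.002], [0.985, 0.174, -0.002], [-0.002, 0.002, -1.0]]
contact_force: [0.3, -0.4, -0.2]
finger_gap: 0.0455
finger_force: 0.0
clock: 19.85
eef_pos: [0.5884, -0.2837, 0.279]
ee_rot: [[-0.174, 0.985, -0.003], [0.985, 0.174, 0.001], [0.001, -0.002, -1.0]]
contact_force: [-1.0, -0.8, -0.5]
finger_gap: 0.0458
finger_force: 0.0
[ 243  154   67   58 3117] ((588.8208618164062, -284.8192443847656), (78.84477996826172, 69.41280364990234), 9.98776626586914)
[ 74 228  24  19 143] ((359.39111328125, -393.2928771972656), (35.7925910949707, 13.299070358276367), 37.683250427246094)
```

View pics/w4.png

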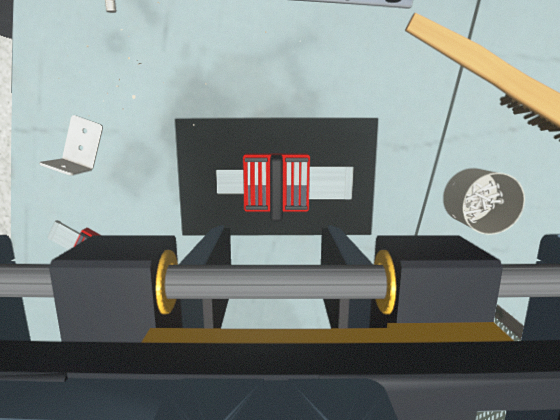

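The cassette stands upright on the mat. Its red body is centred at about (276,183), inside mat corners (175,118) to (378,235). It measures (0.5888, -0.2848) with yaw 10.0°, against the mat at about (0.589, -0.284) and 10.0°.

```bash
python3 -c "
from bench import env
print(env.sign_off())"
```

```text
the job is handed in; nothing more can be done
None
```

The larger red cassette is out of its dock and standing upright on the black mat, about 1 mm off centre and in line with its length; it has been released and the job handed in at about 20 s, with the measured push on the buffer staying under 10 N.

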